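Strap the tube rack down on the shaker with its tension spring

ROBOT

A 7-joint arm with a two-finger parallel gripper is mounted at the origin on the work surface. World frame = base frame: x ahead of the robot, y to its left, z up, the work surface at z = 0. Lengths are in mm, angles in rad, forces in N, time in s.
With the tool pointing down it reaches from about 400 to 875 mm from the base axis. Payload 19.3 kg.
Tool frame: the origin (TCP) lies at the very end of the fingers, on their centre line; the grasp point (between the pads) lies 19 mm behind it (grip_point_offset is the z of the grasp point in the tool frame, in mm); z points along the fingers, x is the direction in which the jaws open and shut, and the axes are right-handed (so a half turn about z gives the same grasp; the last joint's range is limited). The gripper opens to 85 mm and grips with 20 to 120 N. Pads are 22 mm wide; open, the fingers measure 114 mm over their backs; the gripper's body (76 mm by 85 mm) begins 54 mm behind the grasp point. The pads swing forward as they close: fully open they stand 13 mm farther back than shut.
Start: joints at [-1.236, 0.521, -0.036, 1.599, 0.021, 1.021, -0.113], TCP at [246.164, 574.472, 231.291] pointing down, gripper open.
Joint ranges: [-2.91, 2.91], [-0.3, 2.13], [-1.5, 1.42], [0.17, 2.43], [-1.26, 4.41], [0.16, 1.93], [-2.52, 2.52]. Speed limits (rad/s): [1.89, 1.89, 2.39, 2.39, 3.01, 3.01, 3.01].

INTERFACE

Orientations are given as a 3x3 rotation matrix whose columns are the frame's x, y, z axes.
In Python, from workcell import movep, movel, goto_joints, open_gripper, clamp, wait, inverse_kinematics, read_state, camera, PlanningError, finish_job, grip_point_offset gives the robot as it stands. Calls block until the motion is done:
- movep(position, orientation): joint-space move of the TCP to a pose.
- movel(position, frame=None, max_speed=150, guard=None): straight line of the TCP; frame=None keeps the orientation; max_speed is the mean speed in mm/s. With guard (N) it stops when the force on the tool has changed by that much, and returns True; else False.
- goto_joints(angles): joint-space move.
- open_gripper() and clamp(): open the fingers fully, or close them until they stop; the grip force is fixed at half the most.
- wait(seconds).
- inverse_kinematics(position, orientation): joint angles nearest the present ones, or None.
- read_state(): the state.
- camera(name): name is "scene" or "top" or "wrist"; returns a dict with "image" (420x560x3 uint8, blue, green, red), "range_z" (420x560 float32, mm along the optical axis (not along the pixel's ray), 0 where there is no reading), "fx", "fy", "cx", "cy" (pixels), "cam_to_world" (4x4, takes a point from camera to world coordinates). Camera axes: x right, y up, looking along -z (the intrinsics and any distortion apply to the point x, -y, -z); pixel columns grow to the right and rows downward; lengths in mm; the calibration is good to about 2 mm. A picture is of the moment at which its call begins.
A pose or a line that the arm cannot do raises PlanningError and nothing moves.
- finish_job(): hands the job in, once; it reports no verdict.
The state is a dict: "time": time; "qpos": joint angles; "qvel": joint speeds; "joint_efforts": joint torques, N m; "eef_pos": TCP position; "tool_rot": TCP orientation; "ft_force": force on the tool from outside, world axes, zero at the start; "torque": the same for the moment, N m; "finger_gap": finger opening in mm.
Only numpy, scipy, OpenCV 4.12 (cv2) and the standard library are available. Lean on these libraries where they do the work, as an engineer would, in place of code of your own. Each camera call takes 0.05 s, during which the arm holds its last target. There are 200 camera calls.

TASK

Take the tension spring off its grey stand and drop its hook into the hole of the blue anchor strip on the shaker, feeling for the hole gently. Then stretch the spring over the yellow rack and slip its ring down over the red-headed post so that it stays caught under the head; do not overstretch the spring, and let go. Leave the vial, the amber bottle and the tip box where they are.

Things in the scene. Friction and masses are not known exactly. Their poses are not given: they have to be found in the camera images.
- spring: Tension spring, loose, about 60 g: x from hook to ring, y across, z up. Origin on the axis of the hook's pin, level with the flat undersides of the two grip blocks (each 24 mm along x, 12 mm wide in y, 34 mm high). Green block x 10 to 34 mm, coil (16 mm thick) to x 80, orange block 80 to 104 unstretched. Stretches along x only, never bends. Pinch a block across y from above, about 50 N.
- hook: Steel hook at the green end, origin and axes of spring: 5 mm wire, out of the green block at z = 3 mm to x = 0, then down as a pin to z = -13.5 mm, ending in a toe towards the ring (to x = 6 mm, its upper side at z = -8.5). Seen from above the foot covers x -2.5 to 6, y -2.5 to 2.5 mm. More than 25 N on the hook bends it.
- hook_tip (a point): Lowest point of the hook's pin, 13.5 mm below the origin of spring; axes as spring.
- hook_grip (a point): Point in the green block, mid length and width, 20 mm above its underside, 22 mm along x from the pin.
- ring_grip (a point): The same point in the orange block, 92 mm along x from the pin when unstretched; moves with the block.
- ring (a point): Centre of the flat steel wire ring beyond the orange block, 30 mm further along x than ring_grip, 3 mm above the blocks' undersides (mid wire). Opening 17 mm, wire 4 mm, outside 26 mm.
- stretch (a joint): How far the spring is stretched, m; 0 unstretched. It pulls with 3 N at 0 and 250 N per m more (10.5 N at 0.030). Past 0.042 it is overstretched and spoilt.
- shaker: Low bench shaker, fixed, 230 x 240 mm, platform top at 80 mm; origin under its centre. On it a fixed low yellow tube rack, 78 mm wide in x, y -62 to +48 mm, flat top 108 mm up. The spring is to span over the rack along the shaker's +y: hook at the -y end, ring at the +y end. Once hooked and let go it lies on the rack, not stretched.
- anchor (a point): Middle of the blue anchor strip at the shaker's -y end, level with the tops of strip and rack; shaker axes. The strip (24 mm in y, 5 mm thick, about 40 mm in x between dark side ledges) is solid but for one through hole, open below. The hole is exact in y; along x its centre lies 9 to 17 mm to one side or the other of this point, not measured: see or feel for it. The blocks end flat on strip and rack.
- entry (a point): Where along y the pin's axis should go down: 1.75 mm to the -y side of anchor, as the toe points to +y. Shaker axes. The hole is 7.5 mm wide in x, 12 mm long in y. Pulled taut, the toe catches under the strip.
- post: Fixed post at the shaker's +y end, about 150 mm from anchor. Origin at its foot, 28 mm below the rack's top, z up. Black foot 20 mm thick to z = 26, neck 7 mm thick, red head 13 mm thick from z = 35.5, tapering from 38.5 to the top at 42 mm. Lift the ring over the head by tilting the spring about 0.15 rad up about its hook, lower it to the neck, let it back: it sits 5 mm short of the axis.
- vial: Bystander: glass vial with white cap, 22 mm across, 42 mm high, standing on the shaker's platform beside the rack; origin under it.
- amber_bottle: Bystander: amber bottle 56 mm across, 110 mm high, on the bench; origin under it.
- tip_box: Bystander: blue pipette tip box 115 x 78 x 51 mm on the bench; origin under it.
- stand: Grey plastic stand, fixed: foot 130 x 70 mm, column 96 x 40 mm, top at 70 mm, on which the spring lies at the start, hook and ring overhanging its ends. Origin under its centre, x along the spring.

How it is judged:
By the outcome, as a careful person would: the job done as asked, in the order asked, and still so for the second after the job is handed in, with the robot touching nothing.
It also fails if it takes over 67 s, if anything falls off the work surface, if the arm or the gripper's body presses on something with over 40 N, if the wrist force passes 120 N, or if a joint passes its speed limit or range.

## Working session

There is one attempt and no reset: what is moved stays moved. The work goes in short steps, each a Python script; the robot and the scene stay as the last script left them, time stands still between calls to the robot, and variables do not carry over. Pictures are saved under pics/ and viewed, about 8 in all and at most 12, crops included, and the job is handed in when it is done.

```bash
ls; mkdir -p pics; cat > h.py <<'E'
import numpy as np, cv2
from workcell import *
def snap(name,fn=None):
    c=camera(name); 
    if fn: cv2.imwrite('pics/'+fn,c['image']); np.savez('pics/'+fn+'.npz',**{k:np.array(v) for k,v in c.items()})
    return c
def load(fn): return dict(np.load('pics/'+fn+'.npz'))
def cloud(c):
    h,w=c['range_z'].shape; v,u=np.mgrid[:h,:w]; z=c['range_z']
    P=np.stack([(u-c['cx'])/c['fx']*z,-(v-c['cy'])/c['fy']*z,-z,np.ones_like(z)],-1)
    return (P@np.array(c['cam_to_world']).T)[...,:3]
def ray(c,u,v,zw):
    d=np.array([(u-c['cx'])/c['fx'],-(v-c['cy'])/c['fy'],-1]); M=np.array(c['cam_to_world'])
    d=M[:3,:3]@d; o=M[:3,3]; return o+d*(zw-o[2])/d[2]
def R(a,tilt=None):
    # tool down, jaw axis (tool x) at world angle a
    x=np.array([np.cos(a),np.sin(a),0]); z=np.array([0,0,-1.]); return np.stack([x,np.cross(z,x),z],1)
E
python3 - <<'E'
from h import *
a=snap('top','top1.png'); b=snap('scene','scene1.png')
for c in(a,b): print(c['cam_to_world'],c['fx'],c['cx'],c['cy'],[k for k in c])
print(read_state()['time'],grip_point_offset)
cv2.imwrite('pics/both.png',cv2.resize(a['image'],(800,600)))
E
```

```text
pics
[[ 1.15090453e-02  9.84469560e-01 -1.75177705e-01  3.16379866e+02]
 [-9.99533007e-01  1.62860005e-02  2.58560365e-02  5.40669084e+00]
 [ 2.83074251e-02  1.74798320e-01  9.84197255e-01  1.21381878e+03]
 [ 0.00000000e+00  0.00000000e+00  0.00000000e+00  1.00000000e+00]] 483.60856037489077 277.70566696284726 207.3674973035413 ['image', 'range_z', 'fx', 'fy', 'cx', 'cy', 'cam_to_world']
[[ 2.26100915e-01 -8.07007785e-01  5.45542676e-01  9.05159916e+02]
 [ 9.73973745e-01  1.78136658e-01 -1.40151612e-01 -8.30559582e+01]
 [ 1.59222931e-02  5.63032652e-01  8.26281256e-01  6.64225376e+02]
 [ 0.00000000e+00  0.00000000e+00  0.00000000e+00  1.00000000e+00]] 379.342839285454 277.6556756271638 212.27212135825746 ['image', 'range_z', 'fx', 'fy', 'cx', 'cy', 'cam_to_world']
0.1 -18.700000000000003
```

View pics/both.png

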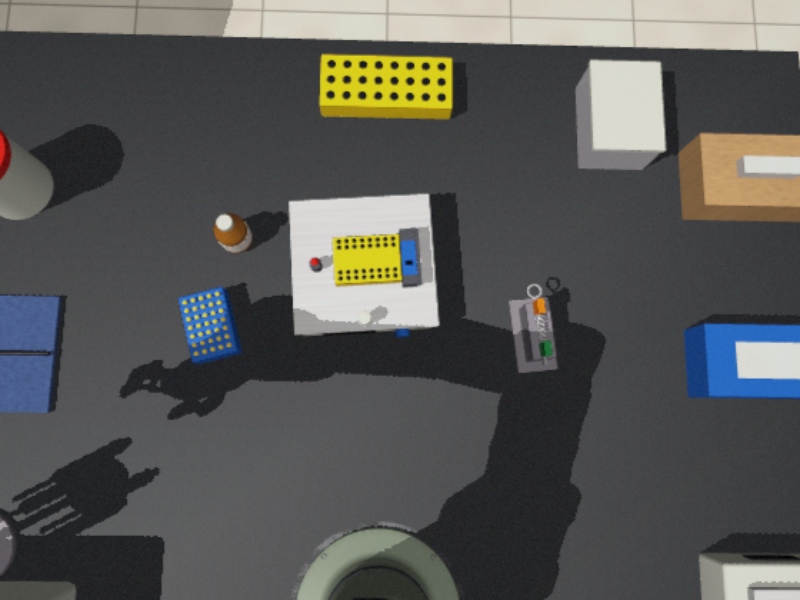

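View pics/scene1.png

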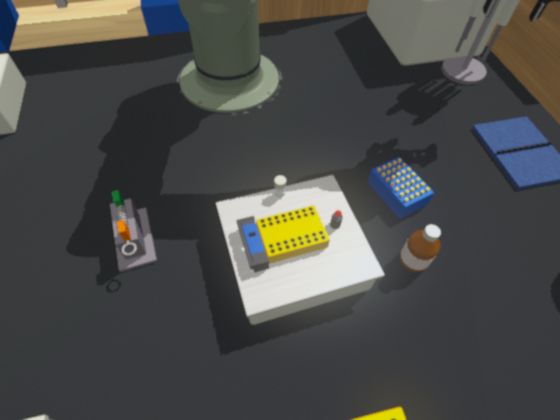

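The top view shows the spring at about (540,325) of 800x600, lying roughly along world +x with its ring at the top. It also shows the shaker, with the blue strip at (409,260), the post at (316,264) and a dark spot on the strip at (408,262). I'll enlarge these.

```bash
python3 - <<'E'
from h import *
a=load('top1.png');b=load('scene1.png')
k=cv2.INTER_CUBIC
A=cv2.resize(a['image'][130:240,195:315],(480,440),interpolation=k)   # x4
B=cv2.resize(a['image'][190:265,350:400],(300,450),interpolation=k)   # x6
im=np.zeros((450,790,3),np.uint8); im[:440,:480]=A; im[:450,485:785]=B
cv2.imwrite('pics/crop1.png',im)
E
```

```text
(no output)
```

View pics/crop1.png

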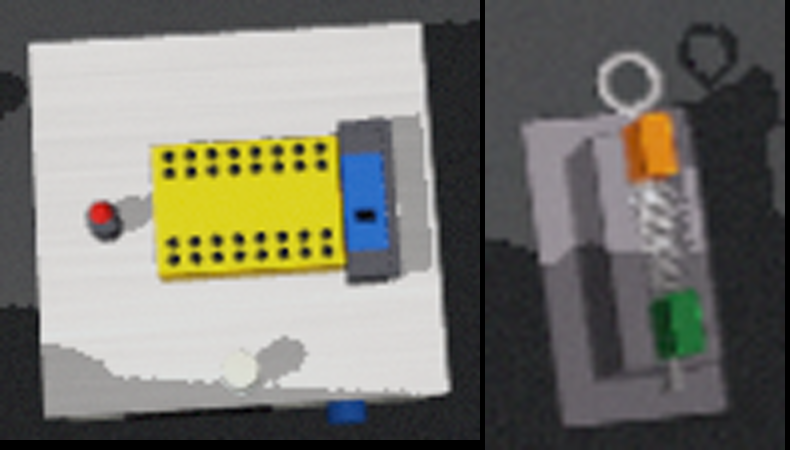

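The crop shows the hole at (366,215), below the strip's middle and so towards world -x. The post head is at (100,213), the green block at (680,325) and the orange block at (655,145). I'll get approximate positions from depth.

```bash
python3 - <<'E'
from h import *
a=load('top1.png');P=cloud(a);I=a['image'];H=cv2.cvtColor(I,cv2.COLOR_BGR2HSV)
def seg(n,lo,hi,box,zr):
    u0,v0,u1,v1=box;m=np.zeros(I.shape[:2],bool);m[v0:v1,u0:u1]=1
    m&=cv2.inRange(H,np.array(lo),np.array(hi))>0
    m&=(P[...,2]>zr[0])&(P[...,2]<zr[1]);Q=P[m]
    (c,s,ang)=cv2.minAreaRect(Q[:,:2].astype(np.float32))
    print(n,len(Q),Q.mean(0).round(1),'rect',np.round(c,1),np.round(s,1),round(ang,1),'z',np.percentile(Q[:,2],[5,50,95]).round(1))
    return Q
seg('green',(45,90,30),(85,255,255),(350,190,400,265),(95,120))
seg('orange',(5,120,80),(20,255,255),(350,190,400,265),(95,120))
seg('strip',(100,120,60),(125,255,255),(270,160,300,200),(90,125))
seg('rack',(22,120,80),(35,255,255),(225,155,290,205),(100,118))
seg('red',(0,120,80),(4,255,255),(210,175,235,195),(90,140))
seg('shaker',(0,0,120),(180,60,255),(195,130,315,240),(72,90))
for n,u,v,z in[('hole',195+366/4,130+215/4,108),('head',195+101/4,130+212/4,122),('ring',350+145/6,190+80/6,73),('hookend',350+190/6,190+385/6,73)]: print(n,ray(a,u,v,z).round(1))
E
```

```text
green 60 [ 433.3 -268.3  102.3] rect [ 434.  -268.4] [23.4 12.6] 7.1 z [ 98.4 102.5 105.1]
orange 62 [ 502.8 -258.8  102.5] rect [ 502.7 -259.7] [23.3 13.2] 2.1 z [ 97.1 102.9 106.4]
strip 247 [579.5 -41.7 106.3] rect [579.4 -41.8] [59.6 25.2] 4.5 z [102.9 106.4 109.6]
rack 1402 [575.2  27.2 106.9] rect [576.3  27.4] [ 78.8 109.3] 4.2 z [103.4 106.9 110.4]
red 21 [566.6 111.1 119.6] rect [566.3 111. ] [9.1 9.5] 3.4 z [116.5 119.6 123.2]
shaker 6929 [572.1  42.2  78.9] rect [576.   34.6] [230.4 240.1] 4.4 z [75.3 78.9 82.4]
hole [569.8 -43.6 108. ]
head [565.6 109.9 122. ]
ring [ 533.2 -257.4   73. ]
hookend [ 410.8 -272.4   73. ]
```

```bash
python3 - <<'E'
from h import *
a=load('top1.png');P=cloud(a)
for n,u,v in[('ledge-hi',195+365/4,130+135/4),('ledge-lo',195+370/4,130+268/4),('ledge-right',195+394/4,130+200/4),('vial',195+240/4,130+368/4)]: print(n,P[int(v)-1:int(v)+2,int(u)-1:int(u)+2].reshape(-1,3).mean(0).round(1))
s=read_state(); print(s['tool_rot'].round(2) if hasattr(s['tool_rot'],'round') else s['tool_rot'])
for k in(0,np.pi):
  for n,p,an in[('shk',(573,-35,250),.08),('stand',(434,-268,74),.136-np.pi/2),('stand2',(502,-259,74),.136-np.pi/2),('ins',(568,-22,112),.08),('ring',(566,80,112),.08)]:
    q=inverse_kinematics(p,R(an+k)); print(k,n,None if q is None else np.round(q,2))
E
```

```text
ledge-hi [620.5 -42.1 106.3]
ledge-lo [538.4 -45.1 106.7]
ledge-right [581.6 -59.5  97.5]
vial [476.1  28.1 121.4]
[[ 0.39  0.92 -0.  ]
 [ 0.92 -0.39 -0.  ]
 [-0.    0.   -1.  ]]
0 shk [-0.43  0.47  0.55  1.74 -0.28  1.01  0.3 ]
0 stand [-0.04  0.71  0.68  2.05 -0.75  0.65 -0.29]
0 stand2 [-0.04  0.74  0.6   1.9  -0.64  0.7  -0.48]
0 ins [-0.34  0.63  0.4   1.87 -0.35  0.72  0.33]
0 ring [-0.5   0.63  0.36  1.86 -0.32  0.72  0.13]
3.141592653589793 shk [-0.77  0.76  1.23  1.75 -0.77  1.2  -2.38]
3.141592653589793 stand [ 0.39  0.58  0.07  2.02 -0.07  0.54  2.21]
3.141592653589793 stand2 [ 0.33  0.64  0.06  1.88 -0.06  0.62  2.13]
3.141592653589793 ins [-0.77  1.03  1.22  1.89 -1.11  1.11 -2.15]
3.141592653589793 ring [-0.94  1.03  1.22  1.88 -1.11  1.12 -2.33]
```

```bash
python3 - <<'E'
from h import *
movep((571,-35,240),R(.077)); c=snap('wrist','w1.png'); print(read_state()['time'],np.round(c['cam_to_world'],3),c['fx'])
movep((465,-264,190),R(.136-np.pi/2)); d=snap('wrist','w2.png'); print(read_state()['time'],read_state()['ft_force'])
cv2.imwrite('pics/w12.png',np.hstack([cv2.resize(c['image'],(400,300)),cv2.resize(d['image'],(400,300))]))
E
```

```text
2.6 [[ 9.97000e-01 -7.40000e-02 -2.60000e-02  5.64638e+02]
 [ 7.80000e-02  9.42000e-01  3.25000e-01  4.94260e+01]
 [ 1.00000e-03 -3.26000e-01  9.45000e-01  3.81015e+02]
 [ 0.00000e+00  0.00000e+00  0.00000e+00  1.00000e+00]] 307.87779462712734
3.6583 [-0.38525192  0.72681854  0.46844887]
```

View pics/w12.png

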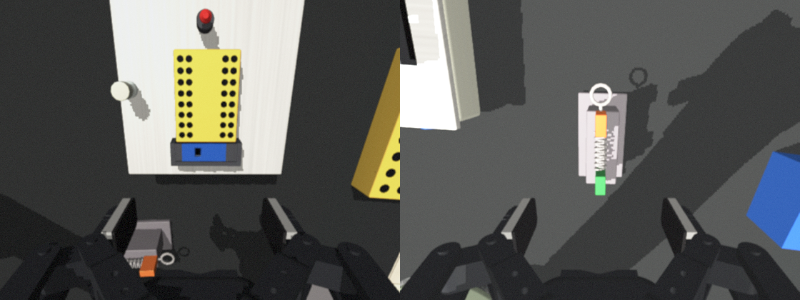

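The wrist views show the strip at (203,152) with its hole at (197,152), left of middle, and the post at (205,20). The spring lies on the stand with its ring at (600,95) and its green block at (600,185). I'll compute positions from these.

```bash
python3 - <<'E'
from h import *
def seg(c,n,lo,hi,zr,box=None):
    P=cloud(c);H=cv2.cvtColor(c['image'],cv2.COLOR_BGR2HSV)
    m=(cv2.inRange(H,np.array(lo),np.array(hi))>0)&(P[...,2]>zr[0])&(P[...,2]<zr[1])
    if box:
        k=np.zeros_like(m);k[box[1]:box[3],box[0]:box[2]]=1;m&=k
    Q=P[m]; r=cv2.minAreaRect(Q[:,:2].astype(np.float32))
    v,u=np.nonzero(m)
    print(n,len(Q),np.round(r[0],1),np.round(r[1],1),round(r[2],1),'med',np.median(Q,0).round(1),'uv',u.min(),u.max(),v.min(),v.max())
c=load('w1.png');d=load('w2.png')
seg(c,'strip',(100,120,60),(125,255,255),(95,120),(240,190,330,240))
seg(c,'hole',(0,0,0),(180,255,45),(50,130),(265,205,290,222))
seg(c,'rack',(22,120,60),(35,255,255),(100,118),(235,60,345,205))
seg(c,'red',(0,120,60),(6,255,255),(114,130),(260,5,310,40))
seg(d,'green',(45,90,30),(85,255,255),(97,115))
seg(d,'orange',(8,120,80),(22,255,255),(97,115),(260,130,300,210))
I=c['image'][185:245,235:345];J=d['image'][105:285,240:320]
im=np.zeros((540,800,3),np.uint8);im[:300,:550]=cv2.resize(I,None,fx=5,fy=5,interpolation=2);im[:540,555:795]=cv2.resize(J,None,fx=3,fy=3,interpolation=2)
I=c['image'][5:45,255:315];im[300:540,:360]=cv2.resize(I,None,fx=6,fy=6,interpolation=2)
cv2.imwrite('pics/crop2.png',im)
E
```

```text
strip 1460 [578.4 -41.8] [58.3 24.2] 4.6 med [579.9 -41.1 106.6] uv 254 316 200 225
hole 46 [570.7 -50.1] [5.2 9.2] 4.3 med [570.7 -49.9  79.2] uv 274 279 208 216
rack 10242 [576.   27.3] [ 77.  109.1] 4.4 med [575.6  31.9 106.7] uv 243 336 69 198
red 253 [566.4 111.3] [11.9 12.9] 3.7 med [566.7 110.6 119.1] uv 279 295 13 32
green 381 [ 433.7 -269.7] [24.  10.9] 8.4 med [ 434.7 -269.4  102.5] uv 274 287 245 272
orange 87 [ 503.2 -260.6] [23.2 11.3] 7.9 med [ 509.9 -264.7  102.2] uv 274 289 160 191
```

View pics/crop2.png

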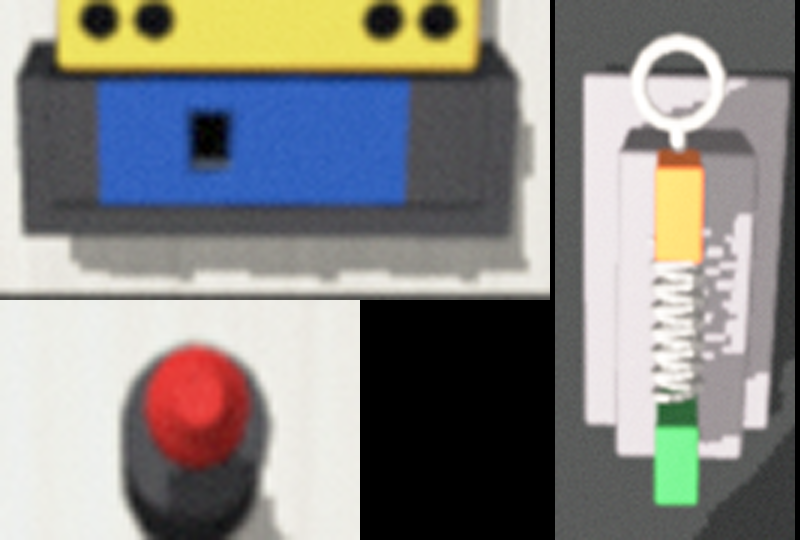

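```bash
cat >> h.py <<'E'
EX=np.array([.997,.077,0]);EY=np.array([-.077,.997,0])
ANCH=np.array([578.9,-41.8,108.])
E
python3 - <<'E'
from h import *
c=load('w1.png'); print('hole ray',ray(c,277,212.7,108).round(1),'strip',ray(c,235+253.5/5,185+141/5,108).round(1))
g=R(.136-np.pi/2)
movep((433.9,-269.2,130),g); movel((433.9,-269.2,74),max_speed=80); clamp(); s=read_state(); print(s['finger_gap'],s['time'])
movel((433.9,-269.2,170)); s=read_state(); print(s['finger_gap'],s['ft_force'])
pin=ANCH-9.2*EX-1.75*EY
t=pin+22*EY; t[2]=165; movep(t,R(.077)); d=snap('wrist','w3.png'); s=read_state(); print(s['time'],s['ft_force'],s['eef_pos'],pin)
cv2.imwrite('pics/w3v.png',cv2.resize(d['image'][120:400,140:420],(700,700))[:600])
E
```

```text
hole ray [570.6 -41.2 108. ] strip [578.8 -41.1 108. ]
10.774636461175112 5.55
11.393455569013714 [ 0.5831253   0.56171806 -0.39023074]
7.475 [ 0.38000027  0.14169123 -1.01257732] [567.65305064 -24.14722011 164.80454546] [569.86235 -44.25315 108.     ]
```

View pics/w3v.png

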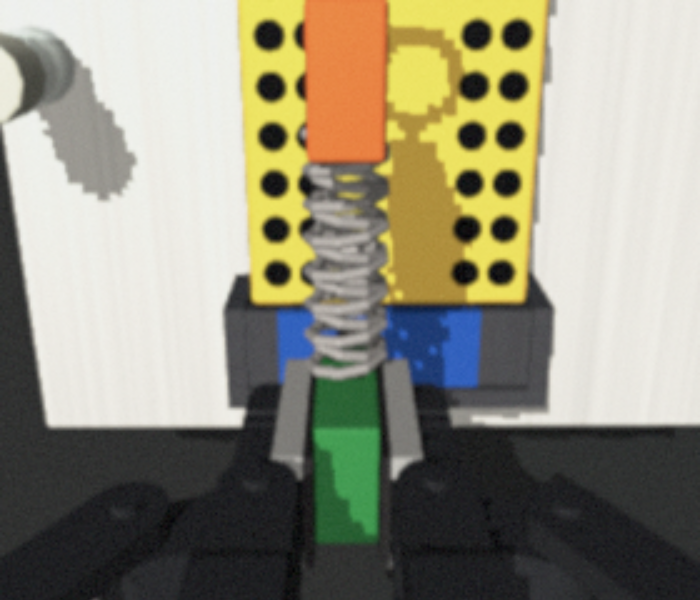

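The spring is held straight and centred in the jaws. The orange block's near top edge is at (345,162) in the crop. I'll check where the grasp sits along the spring, then descend with a guard.

```bash
python3 - <<'E'
from h import *
d=load('w3.png'); t=np.array(read_state()['eef_pos'])
P=ray(d,278,120+162/2.5,t[2]-4+34); Q=ray(d,278,120+428/2.5,t[2]-4+34)
for n,X,e in(('orange near edge',P,58),('green far top edge?',Q,12)): print(n,((X-t)@EY).round(2),'expected',e,'lat',((X-t)@EX).round(2))
for off in(-9.2,):
  pin=ANCH+off*EX-1.75*EY; t=pin+22*EY
  t[2]=132; movel(t,max_speed=80)
  t[2]=111.5; hit=movel(t,max_speed=15,guard=4); s=read_state(); print(off,hit,s['eef_pos'],np.round(s['ft_force'],2),s['finger_gap'],s['time'])
E
```

```text
orange near edge 57.73 expected 58 lat 0.29
green far top edge? 12.43 expected 12 lat 0.04
-9.2 True [568.12881698 -22.32474135 112.18911604] [-0.75  0.57  7.86] 11.41284431924428 9.2667
```

The hook went in on the first descent. It stopped at z=112.2, where the blocks sit flat; a miss would have stopped near 125. Next I swing the spring in line with the post, release it, and look.

```bash
python3 - <<'E'
from h import *
s=read_state(); e=np.array(s['eef_pos']); pin=e-22*EY; D=np.array([566.4-pin[0],111.1-pin[1],0]); D/=np.linalg.norm(D); a=np.arctan2(-D[0],D[1]); print('pin',pin,'yaw',a)
t=pin+22*D; t[2]=112.7; print(movel(t,R(a),max_speed=20,guard=10)); print(np.round(read_state()['ft_force'],2))
open_gripper(); print(np.round(read_state()['ft_force'],2))
t[2]=190; movel(t); t2=t+np.array([0,-10,20]); movep(t2,R(a)); d=snap('wrist','w4.png'); print(read_state()['time'])
cv2.imwrite('pics/w4v.png',d['image'][0:400])
E
```

```text
pin [569.82281698 -44.25874135 112.18911604] yaw 0.022028135050093704
False
[-0.29 -0.27 -0.9 ]
[-0.26 -0.33 -0.85]
11.1917
```

View pics/w4v.png

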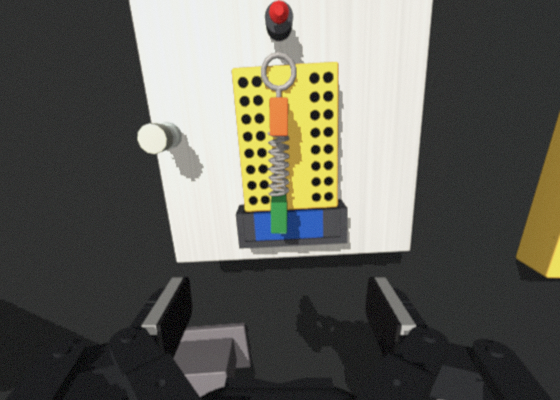

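The spring lies flat on the rack, with the green block on the strip at (278,215), the orange block at (279,117) and the ring at (278,70). It points at the post head (278,13). I'll measure the orange block and post in this view, then grasp and tilt.

```bash
cat >> h.py <<'E'
PIN0=np.array([569.8,-44.26,108.2])
def frame(D,tau):
    Z=np.array([0,0,1.]);d=np.cos(tau)*D+np.sin(tau)*Z;n=-np.sin(tau)*D+np.cos(tau)*Z
    lat=np.array([D[1],-D[0],0]); return d,n,np.stack([lat,-d,-n],1)
def pose(O,D,tau,s):
    d,n,Rm=frame(D,tau); return O+(92+s)*d+4*n,Rm
E
python3 - <<'E'
from h import *
c=load('w4.png');P=cloud(c);H=cv2.cvtColor(c['image'],cv2.COLOR_BGR2HSV)
def seg(n,lo,hi,zr,b):
    m=(cv2.inRange(H,np.array(lo),np.array(hi))>0)&(P[...,2]>zr[0])&(P[...,2]<zr[1]);k=np.zeros_like(m);k[b[1]:b[3],b[0]:b[2]]=1;m&=k
    r=cv2.minAreaRect(P[m][:,:2].astype(np.float32));print(n,m.sum(),np.round(r[0],1),np.round(r[1],1),round(r[2],1),np.median(P[m],0).round(1));return np.array(r[0])
g=seg('green',(45,90,20),(85,255,255),(130,150),(260,190,300,240))
o=seg('orange',(5,120,60),(20,255,255),(130,150),(260,90,300,145))
p=seg('red',(0,120,50),(6,255,255),(110,130),(255,0,300,30))
r=seg('ring',(0,0,60),(180,80,255),(107,118),(255,48,302,82))
D=np.array([566.4,111.1])-PIN0[:2];L=np.linalg.norm(D);D/=L;l=np.array([D[1],-D[0]])
for n,q in(('g',g),('o',o),('p',p),('r',r)): print(n,'along',((q-PIN0[:2])@D).round(2),'lat',((q-PIN0[:2])@l).round(2))
D3=np.append(D,0)
for tau,s in((0,0),(.15,0),(.15,32),(0,23)):
    t,Rm=pose(PIN0+(5.25 if s else 0)*D3,D3,tau,s); q=inverse_kinematics(t,Rm); print(t.round(1),None if q is None else np.round(q,2))
E
```

```text
green 540 [569.5 -23.2] [11.  23.8] 1.1 [569.6 -21.6 140.5]
orange 683 [568.1  46.5] [11.3 23. ] 0.9 [567.9  46.4 140.5]
red 336 [566.8 111.2] [12.4 12.1] 26.3 [566.7 110.9 119.1]
ring 400 [567.   79.6] [24.3 18.9] 1.0 [566.9  81.9 111.2]
g along 21.09 lat 0.14
o along 90.73 lat 0.26
p along 155.47 lat 0.36
r along 123.86 lat -0.07
[567.8  47.7 112.2] [-0.49  0.64  0.44  1.86 -0.39  0.72  0.19]
[567.8  46.1 125.9] [-0.35  0.61  0.36  1.86 -0.51  0.77  0.35]
[567.   83.  130.7] [-0.41  0.6   0.36  1.85 -0.51  0.77  0.28]
[567.2  76.  112.2] [-0.54  0.64  0.44  1.86 -0.39  0.73  0.14]
```

```bash
python3 - <<'E'
from h import *
D=np.array([566.5,111.1,0])-PIN0;D[2]=0;L=np.linalg.norm(D);D/=L
O=PIN0-0.6*D
t,Rm=pose(O,D,0,0); a=t+np.array([0,0,45]); movep(a,Rm); movel(t,max_speed=80,guard=8); print(read_state()['eef_pos']); clamp(); s=read_state(); print('gap',s['finger_gap'],np.round(s['ft_force'],2))
for tau in(.05,.10,.15):
    t,Rm=pose(O,D,tau,0); h=movel(t,Rm,max_speed=40,guard=8); print(tau,h,np.round(read_state()['ft_force'],2))
    if h: raise SystemExit
O2=PIN0+5.25*D; tau=.15
sT=(L-5.25+3*np.sin(tau))/np.cos(tau)-122; print('sT',sT)
for sv in(sT/2,sT*.8,sT):
    t,Rm=pose(O2,D,tau,sv); h=movel(t,Rm,max_speed=30,guard=9); f=np.array(read_state()['ft_force']); print(round(sv,1),h,f.round(2),(f@D).round(2),read_state()['eef_pos'])
    if h: break
d=snap('wrist','w5.png'); e=snap('scene','s5.png'); print(read_state()['time'])
A=cv2.resize(d['image'][0:300,180:380],(400,600)); B=cv2.resize(e['image'][190:290,230:370],None,fx=2.85,fy=2.85,interpolation=2)
im=np.zeros((600,800,3),np.uint8); im[:,:400]=A; im[:B.shape[0],400:400+B.shape[1]]=B[:,:400]; cv2.imwrite('pics/w5v.png',im)
E
```

```text
[568.02192414  46.9410238  112.32397313]
gap 11.373285156386817 [-1.92  1.16  5.1 ]
0.05 False [ 0.87 -0.62  0.02]
0.1 False [ 0.24  0.02 -0.77]
0.15 False [-0.32 -0.79 -1.31]
sT 30.30356291445571
15.2 False [-0.53 -6.14 -0.72] -6.12 [567.44018228  66.00888324 128.15809668]
24.2 False [ 0.19 -8.33 -2.09] -8.34 [567.2479613   74.65208158 129.42098804]
30.3 False [ 0.27 -9.84 -3.25] -9.84 [567.11400526  80.41421754 130.30273027]
15.5833
```

View pics/w5v.png

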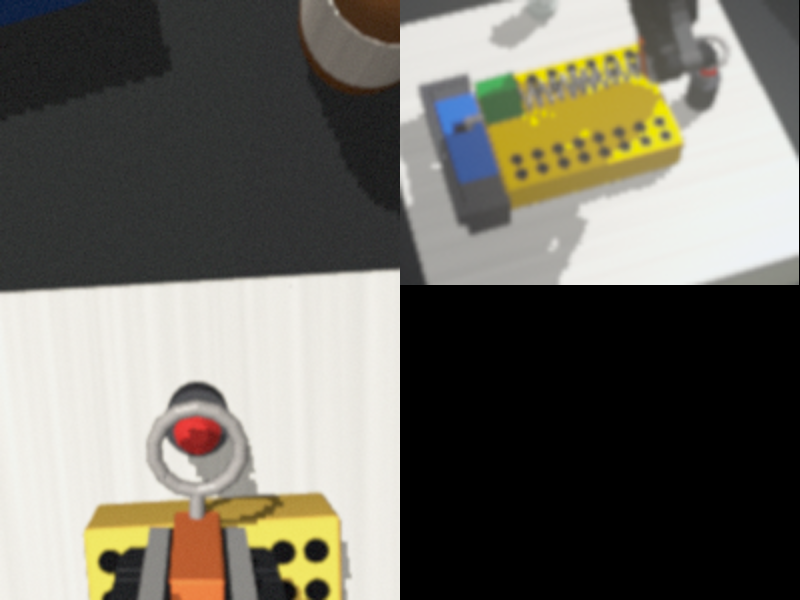

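The ring is above the head at (197,447), with the red head inside it at (197,435). They line up sideways, and tension is about 10 N. I'll check the offset along the spring by rays.

```bash
python3 - <<'E'
from h import *
d=load('w5.png'); t=np.array(read_state()['eef_pos']);Rm=np.array(read_state()['tool_rot'])
rg=t-30*Rm[:,1]+1*Rm[:,2]; print('ring by kinematics',rg.round(1))
print('ring ray',ray(d,180+197/2,447/2,rg[2]).round(1),'head ray',ray(d,180+197/2,434/2,119).round(1))
M=d['cam_to_world'];print(M[:3,3],M[:3,2])
E
```

```text
ring by kinematics [566.5 110.1 133.7]
ring ray [566.8 110.7 133.7] head ray [566.8 111.2 119. ]
[565.92370681 142.07386853 282.24712752] [-0.00441788  0.18302563  0.98309822]
```

```bash
python3 - <<'E'
from h import *
D=np.array([566.7,111.1,0])-PIN0;D[2]=0;L=np.linalg.norm(D)+.7;D/=np.linalg.norm(D)
O2=PIN0+5.25*D; h=False
for tau in(.15,.12,.09,.06,.03,.004):
    sv=(L-5.25+3*np.sin(tau))/np.cos(tau)-122
    t,Rm=pose(O2,D,tau,sv); h=movel(t,Rm,max_speed=25,guard=5); f=np.array(read_state()['ft_force']); print(tau,round(sv,1),h,f.round(2),np.round(read_state()['eef_pos'],2))
    if h: break
print(read_state()['time'])
E
```

```text
0.15 31.0 False [ 0.17 -9.61 -2.51] [567.28  80.94 130.37]
0.12 30.3 False [  0.08 -10.96  -1.75] [567.22  81.16 126.58]
0.09 29.7 False [-0.64 -8.8  -1.48] [567.2   81.14 122.93]
0.06 29.3 False [  0.21 -10.2   -0.95] [567.19  81.09 119.31]
0.03 29.0 False [-0.42 -9.87 -0.26] [567.22  81.15 115.73]
0.004 28.9 False [-0.35 -9.47  0.59] [567.27  81.04 112.66]
17.3
```

```bash
python3 - <<'E'
from h import *
D=np.array([566.7,111.1,0])-PIN0;D[2]=0;D/=np.linalg.norm(D)
e=np.array(read_state()['eef_pos'])
for b in(3,5,5.6):
    movel(e-b*D+[0,0,-.3],max_speed=15,guard=14); print(b,np.round(read_state()['ft_force'],2))
    if read_state()['ft_force'][1]>-1: break
open_gripper(); print(np.round(read_state()['ft_force'],2))
p=np.array(read_state()['eef_pos']); movel(p+[0,0,110],max_speed=100); movel(p+[0,-75,130])
d=snap('wrist','w6.png');s=snap('scene','s6.png'); print(read_state()['time'])
A=cv2.resize(d['image'][0:300,180:380],(400,600)); B=cv2.resize(s['image'][190:290,230:370],None,fx=2.85,fy=2.85,interpolation=2)
im=np.zeros((600,800,3),np.uint8); im[:,:400]=A; im[:B.shape[0],400:400+B.shape[1]]=B[:,:400]; cv2.imwrite('pics/w6v.png',im)
E
```

```text
3 [-0.18 -9.31  1.24]
5 [-0.58 -1.19  3.57]
5.6 [-0.54  5.84  4.67]
[ 0.56  0.45 -0.22]
20.9583
```

View pics/w6v.png

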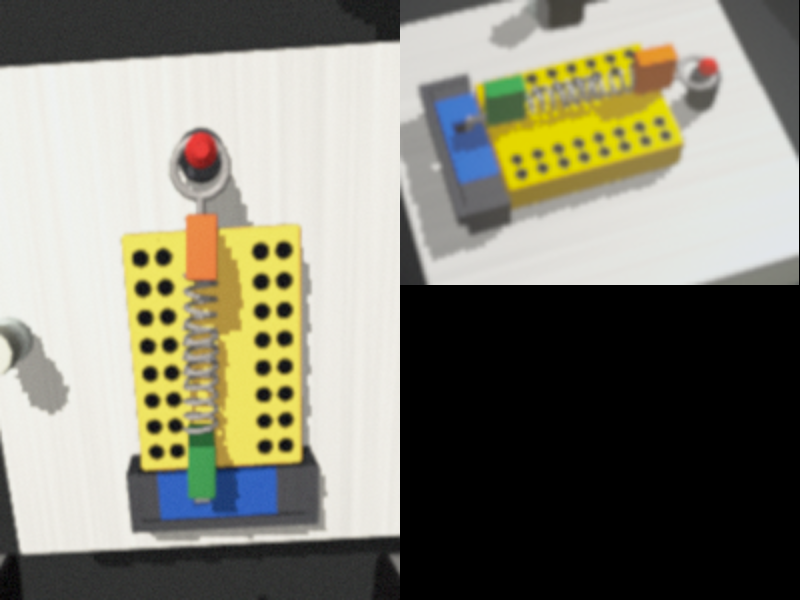

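The picture shows the ring (200,163) under the red head (200,150) and around the post. The hook is in the strip hole, the spring stays stretched with the gripper clear, and the vial is still upright in place.

```bash
python3 -c "
from h import *
finish_job(); print(read_state()['time'])"
```

```text
the job is handed in; nothing more can be done
the job is handed in; nothing more can be done
```

The spring is hooked into the blue strip, stretched over the yellow rack and held by its ring under the red head. I let go and handed the job in with the gripper clear, about 21 s into the 67 s allowed.

- **Hook:** I took the spring off the stand by its green block. It went into the hole on the first guarded descent (4 N guard, 7.9 N read at the stop). It stopped at the height where the blocks sit flat, about 13 mm lower than a miss would have.
- **Ring:** I tilted the spring up 0.15 rad and stretched it about 31 mm, against the 42 mm limit. The ring then went down over the head with no contact felt. When I let it back, the pull passed from the gripper to the post.
- **Last checks:** After release the force on the tool was near zero. The final pictures show the ring around the neck under the head, the hook in the strip and the spring still stretched. The vial is upright in place. I moved nothing near the bottle or tip box, but I did not check them in the last pictures.
- **Disagreements:** Camera and arm readings differed by about 1 mm in places, such as block positions along the spring and ring against post. I shifted the ring by 0.7 mm for this before lowering it. The pictures put the hole about 8 to 9.5 mm from the strip's middle, against the stated minimum of 9, so I aimed at 9.2 mm. I also let the ring back slightly too far before opening, which pushed with about 6 N for a moment.

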